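Add two timber offcuts to the board pile by feel

ROBOT

A 7-joint arm with a two-finger parallel gripper is mounted at the origin on a cart in front of the work surface, level with it; the furniture and walls round the work are solid. World frame = base frame: x ahead of the robot, y to its left, z up, the work surface at z = 0. Lengths are in m, angles in degrees, forces in N, time in s.
With the tool pointing down it reaches from about 0.35 to 0.9 m from the base axis. Payload 8.1 kg.
Tool frame: the origin (TCP) lies on the mounting face of the last link; the fingertips stand 178 mm ahead of it and the grasp point (between the pads) lies 159 mm ahead of it; z points along the fingers, y is the line along which they close (so a half turn about z gives the same grasp; the last joint's range is limited). The gripper opens to 92 mm and grips with 3 to 60 N. Pads are 19 mm wide; open, the fingers measure 130 mm over their backs; the gripper's body (75 mm by 190 mm) begins 47 mm behind the grasp point.
Start: joints at [60.699, 24.895, 1.432, 90.138, -0.665, 64.973, -4.303], TCP at [0.248, -0.574, 0.405] pointing down, gripper open.
Joint ranges: [-149.89, 149.89], [-25.12, 119.58], [-72.63, 75.52], [4.76, 147.25], [-75.54, 255.54], [6.69, 114.76], [-157.13, 157.13]. Speed limits (degrees/s): [127.2, 127.2, 172.46, 172.46, 180, 180, 180].

INTERFACE

Orientations are given as [roll, pitch, yaw] about the fixed x, y, z axes, in that order (R = Rz(yaw) Ry(pitch) Rx(roll)).
In Python, from station import read_state, snapshot, camera_info, close_job, cut_out gives the robot as it stands. The module is installed in compiled form; this text tells all that it offers.
- The arm moves only by the tool arm_command, never from a script. Its argument "increments" is a list of rows, each a list of 2 entries, a list of its own where there are three numbers: the shift along the tool's x, y, z in mm, then the turn about the tool's z in degrees. A call has exactly 5 rows; each row shifts and turns the commanded pose from where the row before left it, along the tool's axes as they then stand; what a row does not reach is not made up. A row lasts 1/12 s, in which the tool goes at most 41.7 mm and 7.16 degrees, less where a joint would pass 70% of its speed; a pose out of reach is approached as far as the arm can. A call with a gripper value outside its range is refused whole. "hand" is the finger opening in mm, from 0 to 91.8, set as the call begins (left out, the last holds). The fingers move at their own pace and stop on an object; "force" is the grip in N (left out, the last holds). Time passes only in rows, so rows that do not move let the fingers close, or fill a call up. It gives the time, the measured TCP pose, the force, the opening and the grip force at its end, in the units of the state.
- read_state(): the state, without advancing time (a new reading comes with each control period).
- snapshot(name): name is "scene" or "top" or "wrist"; returns the picture (384x512x3 uint8, blue, green, red); there is no depth.
- camera_info(name): a dict with "intrinsics" (3x3 intrinsics, pixels), "rvec" (rotation vector, rad) and "tvec" (3), from world to camera coordinates, as OpenCV has them. Camera axes: x right, y down, z forward; pixel columns grow to the right and rows downward; lengths in m; the calibration is good to about 2 mm. A picture is of the moment at which its call begins: read the wrist's pose just before it. camera_info takes no time and is no camera call; for the wrist camera it gives the pose at the moment of the call.
- close_job(): hands the job in; it is judged then, once.
Trained networks look in the newest picture that a camera, given by its name, has taken for a name from the list of things; names that differ only in an ending like _2 or _b are one class to them, and where a whole thing is asked for, a point or a joint stands for the part that bears it (a point fixed in the world has none). Each returns a list of dicts, best first, with "p" (0 to 1); they miss things now and then, are a little off and sometimes report something else, mostly with a low value. They report only what shows in the picture. A call takes as long as a camera call. They do not tell look-alikes from the thing itself.
- cut_out(camera, target): "mask" (384x512 bool, what is visible of it) and "centre" ([column, row] in pixels, amid what is visible of it).
The state is a dict: "time_s": time; "q": joint angles; "dq": joint speeds; "effort": joint torques, N m; "tcp_pos": TCP position; "ee_rot": TCP orientation; "wrist_force": force on the tool from outside, world axes, zero at the start; "torque": the same for the moment, N m; "width": finger opening in m; "grasp_force": force on a finger pad.
Only numpy, scipy, OpenCV 4.12 (cv2) and the standard library are available. Lean on these libraries where they do the work, as an engineer would, in place of code of your own. Each camera call takes 0.05 s, during which the arm holds its last target. There are 200 camera calls.

TASK

Add two pieces of timber to the pile of plywood panels in the stacking cradle, each lying flat, central and lined up with the pile. First lower the larger reddish-brown offcut until you feel it touch the pile, and let go only then; next lift the smaller block out of the slotted rack, where it stands on edge, lay it flat on the bench and let go, then take it again across its flat width and set it down by touch in the same way on top of the offcut. Never drop a piece onto the pile or press hard, and leave the other things where they are.

Things in the scene. Friction and masses are not known exactly. Their poses are not given: they have to be found in the camera images.
- cradle: fixed stacking cradle: wooden plinth 130 mm (its x) by 250 mm (its y, the long axis), 60 mm tall; origin at its centre at bench level, z up. At each end, 114 mm from the centre along y, two steel posts carry a wooden cross bar (85 mm along x, 16 mm along y), top 150 mm above the bench; 212 mm clear between the bars
- plinth_top (a point): centre of the plinth's top, 60 mm above the bench. Centred on it, lined up with the cradle, is the pile of plywood panels, 86 mm (cradle x) by 156 mm (cradle y), flat on top; firm, but the top panel gives about 2 mm at 10 N. The top lies somewhere from 70 to 135 mm above the bench: how high is not known and must be felt
- fir_mid (a point): centre of the larger, reddish-brown timber offcut, loose, a plain block 65 mm (its x) by 130 mm (its y, the long axis) by 38 mm (its z), 0.11 to 0.22 kg, lying flat on the bench at the start. Grasp it across the 65 mm
- block_mid (a point): centre of the smaller, light-brown timber block, loose, 60 mm (its x) by 105 mm (its y, the long axis) by 30 mm (its z), 0.08 to 0.17 kg. At the start it stands on its long edge in the rack, x upright, z level across the slot; its top edge is 70 mm above the bench. Stood free on the bench on that edge, a light sideways push near its top tips it over flat
- rack: fixed low wooden rack on the bench, 76 mm (its x) by 150 mm (its y, the long axis), 25 mm tall overall; origin at its centre at bench level. The small block stands in its slot, which is 35 mm wide (along x), 126 mm long (along y), and whose floor is 10 mm above the bench
- nail_tin: open grey metal tin of nails, 76 mm across, 51 mm tall; bystander; origin at the centre of its underside
- paint_tin: small dark and red paint tin with a lid, 78 mm across, 77 mm tall; bystander; origin at the centre of its underside
- tape_measure: yellow pocket tape measure, 64x95x33 mm; bystander; origin on its underside
- pliers: pliers with red handles lying flat, 59x174x14 mm, long axis its y; bystander; origin on its underside
Things that resemble listed ones, but are neither listed nor needed, are in the scene too. What is shaped like the part that bears block_mid but blue is not meant.

How it is judged (in metres and radians):
On the way, in this order (a step that is already met when the one before it is completed fails the run):
1. the larger offcut, held by the fingers, flat and over the middle of the pile, touches the pile (contact force between the fingers and fir above 1 N and angle between the z axis of fir and the z axis of cradle, either way round below 0.1 rad and x of fir_mid in the frame of cradle between -0.022 and 0.022 m and y of fir_mid in the frame of cradle between -0.022 and 0.022 m and angle between the y axis of fir and the y axis of cradle, either way round below 0.22 rad and contact force between fir and cradle above 0.3 N), for 0.05 s.
2. the larger offcut is released and rests flat on the pile (contact force between the fingers and fir below 0.05 N and linear speed of fir below 0.03 m/s and angle between the z axis of fir and the z axis of cradle, either way round below 0.1 rad and x of fir_mid in the frame of cradle between -0.022 and 0.022 m and y of fir_mid in the frame of cradle between -0.022 and 0.022 m and angle between the y axis of fir and the y axis of cradle, either way round below 0.22 rad and contact force between fir and cradle above 0.3 N), for 0.2 s.
3. the small block lies flat on the bench, released (angle between the z axis of block and the z axis of cradle, either way round below 0.1 rad and contact force between the fingers and block below 0.05 N and linear speed of block below 0.03 m/s and height (world z) of block_mid below 0.022 m), for 0.1 s.
4. the small block, held by the fingers, flat and over the middle of the offcut, touches it (contact force between the fingers and block above 1 N and angle between the z axis of block and the z axis of cradle, either way round below 0.1 rad and x of block_mid in the frame of fir between -0.022 and 0.022 m and y of block_mid in the frame of fir between -0.022 and 0.022 m and angle between the y axis of block and the y axis of fir, either way round below 0.22 rad and contact force between block and fir above 0.2 N), for 0.05 s.
At the end, for the whole second after the job is handed in: The larger offcut rests flat on the pile and the block flat on the offcut (within 0.1 rad), each centred within 22 mm along both horizontal axes and its long axis within 0.22 rad of the one below; both released and at rest (all of step 2 and angle between the z axis of block and the z axis of cradle, either way round below 0.1 rad and x of block_mid in the frame of fir between -0.022 and 0.022 m and y of block_mid in the frame of fir between -0.022 and 0.022 m and angle between the y axis of block and the y axis of fir, either way round below 0.22 rad and contact force between block and fir above 0.2 N and linear speed of block below 0.03 m/s and contact force between the fingers and block below 0.05 N); the robot touches nothing.
It fails at once if the larger offcut is dropped (moves faster than 0.35 m/s while the fingers do not touch it) (contact force between the fingers and fir below 0.05 N and linear speed of fir above 0.35 m/s).
It fails at once if the small block is dropped over the pile (moves faster than 0.35 m/s while the fingers do not touch it, within 120 mm of the cradle's centre) (contact force between the fingers and block below 0.05 N and linear speed of block above 0.35 m/s and x of block_mid in the frame of cradle between -0.12 and 0.12 m and y of block_mid in the frame of cradle between -0.12 and 0.12 m).
It fails at once if the pile or the offcut is pressed with more than 50 N (contact force between fir and cradle above 50 N or contact force between block and fir above 50 N).
It fails at once if a bystander is moved by more than 30 mm (distance of any of nail_tin, paint_tin, tape_measure, pliers from where it was at the start of the episode above 0.03 m).
It also fails if it takes over 72 s, if anything falls off the work surface, if the arm or the gripper's body presses on something with over 40 N, if the wrist force passes 120 N, or if a joint passes its speed limit or range.

## Working session

There is one attempt and no reset: what is moved stays moved. The work goes in short steps, Python scripts to look and compute and a tool call to move; the robot and the scene stay as the last step left them, time stands still between calls to the robot, and variables do not carry over. Pictures are saved under pics/ and viewed, at most 10 in all, crops included, and the job is handed in when it is done.

Besides the shell and the picture viewer there is one more tool, called after "Request:" as name(argument=value, ...) on one line, values as JSON. arm_command: Moves the arm, as the interface text tells. Its arguments: {"type":"object","properties":{"increments":{"type":"array","items":{"type":"array"}},"hand":{"type":"number"},"force":{"type":"number"}},"required":["increments"]}

```bash
mkdir -p pics
python3 - <<'E'
from station import *
import cv2,numpy as np
s=read_state();print(s)
for c in ["top","scene"]:
    im=snapshot(c);cv2.imwrite(f"pics/{c}0.png",im)
    i=camera_info(c);print(c,i)
    for t in ["cradle","fir_mid","block_mid","rack","nail_tin","paint_tin","tape_measure","pliers"]:
        try: print(t,[(round(d["p"],2),[int(v) for v in d["centre"]],int(d["mask"].sum())) for d in cut_out(c,t)])
        except Exception as e: print(t,e)
a=cv2.imread("pics/top0.png");b=cv2.imread("pics/scene0.png")
E
```

```text
{'time_s': 0.0, 'q': array([60.69872215, 24.93581666,  1.42972487, 90.19093713, -0.66546702,
       64.9718834 , -4.30255688]), 'dq': array([ 0.01513468, -0.03819785, -0.04031695,  0.05350178, -0.07428497,
        0.05671757, -0.01747345]), 'effort': array([-1.46715589e-03, -6.67869544e+01,  9.84047726e-01, -3.14464688e+01,
       -6.06284151e-02,  4.28554451e-02,  1.38211103e-04]), 'tcp_pos': array([ 0.2483301 , -0.57328425,  0.403939  ]), 'ee_rot': array([-1.79909938e+02,  6.96808233e-03,  2.34197365e+01]), 'wrist_force': array([-0.32307627,  0.16322513, -0.32372994]), 'torque': array([0.02338024, 0.06858001, 0.02181179]), 'grasp_force': 0.0, 'width': 0.09212472887839673}
top {'intrinsics': array([[420.70485124,   0.        , 256.27090618],
       [  0.        , 420.70485124, 191.26852355],
       [  0.        ,   0.        ,   1.        ]]), 'rvec': array([ 2.1401582 , -2.1512621 ,  0.15237187]), 'tvec': array([0.22584075, 0.5586327 , 1.32718371])}
cradle [(0.96, [220, 196], 3349)]
fir_mid [(0.87, [351, 192], 888)]
block_mid [(0.77, [160, 222], 467), (0.73, [282, 183], 349), (0.55
[... 208 characters left out ...]
7)]
pliers [(0.83, [243, 254], 295)]
scene {'intrinsics': array([[406.68652584,   0.        , 258.41949208],
       [  0.        , 406.68652584, 187.5833762 ],
       [  0.        ,   0.        ,   1.        ]]), 'rvec': array([ 1.031593  , -2.48306062,  0.97433263]), 'tvec': array([0.53296864, 0.20107516, 1.06062272])}
cradle [(0.98, [234, 212], 4883)]
fir_mid [(0.84, [318, 143], 838)]
block_mid [(0.86, [264, 166], 571), (0.64, [194, 272], 847)]
rack [(0.62, [264, 183], 555)]
nail_tin [(0.64, [203, 152], 348), (0.34, [369, 177], 245)]
paint_tin [(0.68, [252, 129], 643), (0.24, [231, 210], 4792), (0.18, [263, 182], 493)]
tape_measure [(0.54, [371, 176], 241)]
pliers [(0.62, [300, 247], 414)]
```

View pics/top0.png

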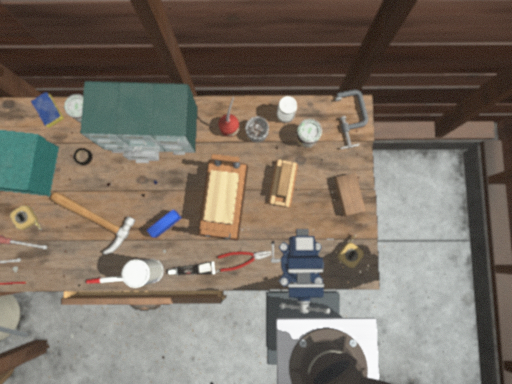

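View pics/scene0.png

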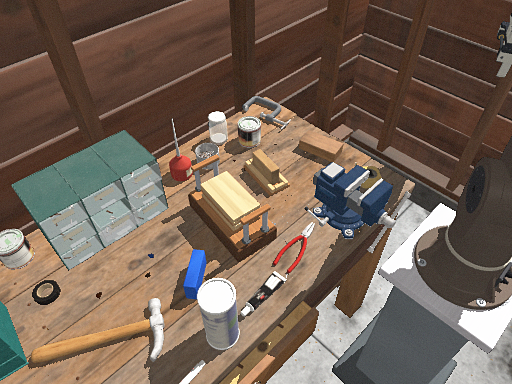

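The top view shows the reddish-brown offcut at (349,195), the cradle at (222,198) and the rack with the light block at (282,183). It also shows a vise at (302,262), tins at (257,128) and (309,131), a tape at (350,255) and pliers at (240,262). For block_mid the candidates are top (282,183), which is light brown and upright in the rack so it fits, and (160,222), which is blue and therefore the decoy. The offcut has only one candidate, (349,195). I'll fit box models to the masks and make a crop to confirm.

```bash
cat > h.py <<'E'
from station import *
import cv2,numpy as np
from scipy.optimize import minimize
def box(lx,ly,z0,z1,cy=0):
    return np.array([[sx*lx/2,cy+sy*ly/2,z] for sx in(-1,1) for sy in(-1,1) for z in(z0,z1)])
M={"fir_mid":box(.065,.13,0,.038),"rack":box(.076,.15,0,.025),"block_mid":box(.03,.105,.01,.07),"flat":box(.06,.105,0,.03),
 "cradle":np.vstack([box(.13,.25,0,.06),box(.085,.016,.13,.15,.114),box(.085,.016,.13,.15,-.114)])}
def proj(P,i): return cv2.projectPoints(P.astype(float),i["rvec"],i["tvec"],i["intrinsics"],None)[0][:,0]
def place(P,p): 
    c,s=np.cos(p[2]),np.sin(p[2]); return P@np.array([[c,-s,0],[s,c,0],[0,0,1]]).T+[p[0],p[1],p[3] if len(p)>3 else 0]
def ray(px,i,z):
    R=cv2.Rodrigues(i["rvec"])[0];C=-R.T@i["tvec"].ravel()
    d=R.T@np.linalg.inv(i["intrinsics"])@[px[0],px[1],1]; return (C+d*(z-C[2])/d[2])[:2]
def fit(name,obs,p0s,dz=0,S=4):
    """obs: list of (mask,info); maximise IoU of hulls"""
    H=[]
    for m,i in obs:
        h=cv2.convexHull(np.argwhere(m)[:,::-1].astype(np.float32))
        H.append(h)
    def draw(h):
        a=np.zeros((384*S,512*S),np.uint8);cv2.fillConvexPoly(a,np.round((h+.5)*S).astype(np.int32),1);return a
    D=[draw(h) for h in H]
    def cost(p):
        q=[p[0],p[1],p[2],dz];c=0
        for d,(m,i) in zip(D,obs):
            e=draw(cv2.convexHull(proj(place(M[name],q),i).astype(np.float32)))
            c-=(d&e).sum()/max((d|e).sum(),1)
        return c/len(obs)
    best=None
    for p0 in p0s:
        sx=np.array([p0,p0,p0,p0],float);sx[1,0]+=.02;sx[2,1]+=.02;sx[3,2]+=.2
        r=minimize(cost,p0,method="Nelder-Mead",options=dict(initial_simplex=sx,xatol=2e-4,fatol=1e-4,maxiter=150))
        if best is None or r.fun<best.fun:best=r
    return best.x,-best.fun
def big(m):
    n,l,st,_=cv2.connectedComponentsWithStats(m.astype(np.uint8));return l==1+st[1:,4].argmax()
E
python3 - <<'E'
from h import *
ex={"cradle":((220,196),(234,212)),"fir_mid":((351,192),(318,143)),"rack":((281,185),(264,183)),"block_mid":((282,183),(264,166)),"paint_tin":((309,134),(252,129)),"nail_tin":((256,128),(203,152)),"tape_measure":((350,254),(371,176)),"pliers":((243,254),(300,247))}
I={};im={}
for c in("top","scene"): im[c]=snapshot(c);I[c]=camera_info(c)
for n,e in ex.items():
    obs={}
    for c,px in zip(("top","scene"),e):
        for d in cut_out(c,n):
            if np.hypot(*(np.array(d["centre"])-px))<12: obs[c]=(big(d["mask"]),I[c]);break
    g=ray(e[0],I["top"],.03)
    if n in M:
        for k in (["top"],["scene"],["top","scene"]):
            if not all(j in obs for j in k): continue
            r=fit(n,[obs[j] for j in k],[(g[0],g[1],y) for y in(-.3,.2,1.57)])
            print(n,k,np.round(r[0][:2],4),round(np.degrees(r[0][2]),1),round(r[1],3))
    else: print(n,g.round(3))
print("vise ctr",ray((302,262),I["top"],.15),ray((285,235),I["top"],.15),ray((322,235),I["top"],.15))
a=cv2.resize(im["scene"][120:200,220:350],None,fx=5,fy=5,interpolation=2);cv2.imwrite("pics/crop1.png",a)
print(camera_info("wrist"))
E
```

```text
cradle ['top'] [0.5332 0.3315] -98.0 0.975
cradle ['scene'] [0.5348 0.3306] -99.9 0.944
cradle ['top', 'scene'] [0.5333 0.3316] -98.2 0.955
fir_mid ['top'] [ 0.5494 -0.084 ] -77.8 0.968
fir_mid ['scene'] [ 0.5485 -0.0834] -77.4 0.958
fir_mid ['top', 'scene'] [ 0.5489 -0.0837] -78.1 0.962
rack ['top'] [0.5897 0.1346] -100.7 0.958
rack ['scene'] [0.5904 0.1368] 74.9 0.689
rack ['top', 'scene'] [0.5906 0.1345] -100.7 0.82
block_mid ['top'] [0.5926 0.1335] -100.6 0.924
block_mid ['scene'] [0.5945 0.1316] -104.7 0.91
block_mid ['top', 'scene'] [0.5929 0.1331] -102.1 0.904
paint_tin [0.754 0.046]
nail_tin [0.775 0.223]
tape_measure [ 0.357 -0.076]
pliers [0.358 0.267]
vise ctr [0.33478573 0.09042989] [0.41341659 0.13883981] [0.41286196 0.02997919]
{'intrinsics': array([[289.00278327,   0.        , 251.44318504],
       [  0.        , 289.00278327, 189.20443771],
       [  0.        ,   0.        ,   1.        ]]), 'rvec': array([-2.4174802 ,  1.58884301,  0.22776403]), 'tvec': array([-0.62561525, -0.03480548,  0.38986906])}
```

View pics/crop1.png

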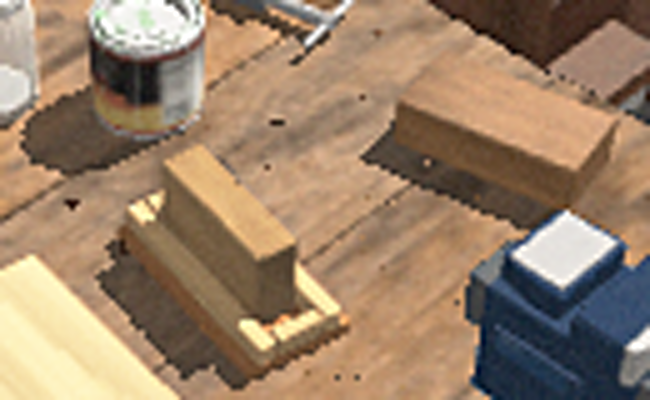

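The crop shows the light block standing in the rack (crop about (230,220)), and the reddish-brown offcut at crop (510,130) is a plain block. Both identities are confirmed, so I move above the offcut.

Request:
arm_command(increments=[[[31, -22, 0], 0], [[31, -22, 0], 0], [[31, -22, 0], 0], [[31, -22, 0], 0], [[31, -22, 0], 0]], hand=91, force=20)

```text
time_s: 2.22
tcp_pos: [0.3475, -0.4094, 0.4049]
ee_rot: [180.0, -0.0, 23.4]
wrist_force: [1.1, -0.6, -0.1]
width: 0.0909
grasp_force: 0.0
```

Request:
arm_command(increments=[[[31, -22, 0], 0], [[31, -22, 0], 0], [[31, -22, 0], 0], [[31, -22, 0], 0], [[31, -22, 0], 0]])

```text
time_s: 2.63
tcp_pos: [0.446, -0.2467, 0.405]
ee_rot: [180.0, -0.0, 23.4]
wrist_force: [0.7, -1.4, 0.5]
width: 0.0909
grasp_force: 0.0
```

Request:
arm_command(increments=[[[31, -22, 0], 0], [[31, -22, 0], 0], [[31, -22, 0], 0], [[0, 0, 0], 5.5], [[0, 0, 0], 5.5]])

```text
time_s: 3.05
tcp_pos: [0.5058, -0.1481, 0.4048]
ee_rot: [-180.0, -0.0, 12.5]
wrist_force: [0.1, -0.5, -0.6]
width: 0.0909
grasp_force: 0.0
```

```bash
cat >> h.py <<'E'
def look(name,tgt,near,p0,model=None,dz=0,png=None):
    i=camera_info("wrist");im=snapshot("wrist")
    if png: cv2.imwrite(png,im)
    g=proj(np.array([[near[0],near[1],.03+dz]]),i)[0]
    for d in cut_out("wrist",tgt):
        print("det",round(d["p"],2),np.round(d["centre"]),int(d["mask"].sum()),"exp",g.round())
        if np.hypot(*(np.array(d["centre"])-g))<50:
            m=big(d["mask"]);r,iou=fit(model or tgt,[(m,i)],[(near[0],near[1],p0)],dz)
            ys,xs=np.where(m);print("bbox",xs.min(),xs.max(),ys.min(),ys.max())
            print("fit",r[:2].round(4),"longaxis",round(np.degrees(r[2])+90,1),"iou",round(iou,3));return r
def togo(x,y,yaw):
    s=read_state();p=s["tcp_pos"];a=np.radians(s["ee_rot"][2]);d=np.array([x,y])-p[:2]
    print("t",s["time_s"],"tcp",p.round(4),"rot",s["ee_rot"].round(2),"go tool x,y mm",np.round([1e3*(d@[np.cos(a),np.sin(a)]),1e3*(d@[np.sin(a),-np.cos(a)])],1),"turn",round(s["ee_rot"][2]-yaw,2))
E
python3 - <<'E'
from h import *
r=look("w","fir_mid",(.549,-.084),np.radians(-78),png="pics/w1.png")
if r is not None: togo(r[0],r[1],np.degrees(r[2])+90)
E
```

```text
det 0.88 [206. 117.] 6440 exp [207. 122.]
bbox 176 236 62 177
fit [ 0.5486 -0.0852] longaxis 11.6 iou 0.988
t 3.15 tcp [ 0.5048 -0.1504  0.4047] rot [179.99   0.    12.38] go tool x,y mm [ 56.8 -54.2] turn 0.73
```

View pics/w1.png

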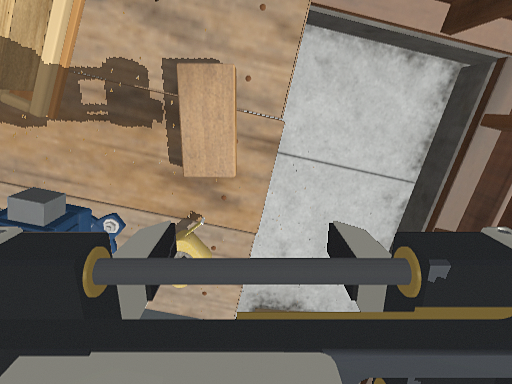

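The wrist view shows the offcut at (207,120), which matches the fit, and its surroundings are clear. I align, descend to TCP z of about 0.184 and grip.

Request:
arm_command(increments=[[[19, -18, 0], 0.7], [[19, -18, 0], 0], [[19, -18, 0], 0], [[0, 0, 35], 0], [[0, 0, 35], 0]])

```text
time_s: 3.57
tcp_pos: [0.5507, -0.085, 0.3358]
ee_rot: [179.9, -0.3, 12.0]
wrist_force: [0.3, -1.0, -1.2]
width: 0.0911
grasp_force: 0.0
```

Request:
arm_command(increments=[[[0, 0, 35], 0], [[0, 0, 35], 0], [[0, 0, 25], 0], [[0, 0, 10], 0], [[0, 0, 0], 0]])

```text
time_s: 3.98
tcp_pos: [0.5482, -0.0867, 0.2277]
ee_rot: [-179.9, 0.2, 11.8]
wrist_force: [0.1, -1.0, 0.2]
width: 0.091
grasp_force: 0.0
```

Run:
```python
from h import *
togo(.5486,-.0852,11.6)
```

```text
t 3.9833 tcp [ 0.5482 -0.0867  0.2277] rot [-179.94    0.24   11.8 ] go tool x,y mm [ 0.7 -1.4] turn 0.2
```

Request:
arm_command(increments=[[[0, -1, 15], 0], [[0, 0, 15], 0], [[0, 0, 9], 0], [[0, 0, 4], 0], [[0, 0, 0], 0]])

```text
time_s: 4.4
tcp_pos: [0.5492, -0.0855, 0.1871]
ee_rot: [180.0, -0.0, 11.7]
wrist_force: [-0.4, -0.1, 0.0]
width: 0.091
grasp_force: 0.0
```

Request:
arm_command(increments=[[[0, 0, 0], 0], [[0, 0, 0], 0], [[0, 0, 0], 0], [[0, 0, 0], 0], [[0, 0, 0], 0]], hand=50, force=25)

```text
time_s: 4.82
tcp_pos: [0.5491, -0.0853, 0.1872]
ee_rot: [180.0, -0.0, 11.7]
wrist_force: [-1.3, 0.4, 3.3]
width: 0.0654
grasp_force: 25.0
```

Request:
arm_command(increments=[[[0, 0, -20], 0], [[0, 0, -40], 0], [[0, 0, -40], 0], [[0, 0, -40], 0], [[0, 0, -40], 0]])

```text
time_s: 5.23
tcp_pos: [0.5484, -0.0852, 0.3686]
ee_rot: [-180.0, 0.0, 11.7]
wrist_force: [1.4, -0.1, -1.6]
width: 0.0653
grasp_force: 25.0
```

Request:
arm_command(increments=[[[0, -20, -20], 0], [[-2, -35, -5], 0], [[-2, -35, 0], 0], [[-2, -35, 0], 0], [[-2, -35, 0], 0]])

```text
time_s: 5.65
tcp_pos: [0.5077, 0.071, 0.392]
ee_rot: [180.0, -0.0, 11.7]
wrist_force: [0.8, 0.7, -0.6]
width: 0.0653
grasp_force: 25.0
```

Request:
arm_command(increments=[[[-2, -35, 0], 0], [[-2, -35, 0], 0], [[-2, -35, 0], 0], [[-2, -35, 0], 0], [[-2, -35, 0], 0]])

```text
time_s: 6.07
tcp_pos: [0.4624, 0.2404, 0.3918]
ee_rot: [180.0, 0.0, 11.7]
wrist_force: [1.2, 0.4, -1.6]
width: 0.0652
grasp_force: 25.0
```

Request:
arm_command(increments=[[[0, -35, 0], 5], [[0, -20, 0], 5], [[0, 0, 0], 5], [[0, 0, 0], 5], [[0, 0, 0], 0]])

```text
time_s: 6.48
tcp_pos: [0.4534, 0.2936, 0.3915]
ee_rot: [180.0, 0.0, -8.4]
wrist_force: [-0.4, 0.4, -1.4]
width: 0.0651
grasp_force: 25.0
```

Run:
```python
from h import *
r=look("w","cradle",(.5333,.3316),np.radians(-98),png="pics/w2.png")
if r is not None: togo(r[0],r[1],np.degrees(r[2])+90)
togo(.5333,.3316,-8.2)
```

```text
det 0.6 [190.  74.] 18914 exp [207. 107.]
bbox 133 266 0 226
fit [0.5905 0.3129] longaxis -6.1 iou 0.801
t 6.5833 tcp [0.4537 0.293  0.3916] rot [179.97   0.    -8.12] go tool x,y mm [132.6 -39. ] turn -2.02
t 6.5833 tcp [0.4537 0.293  0.3916] rot [179.97   0.    -8.12] go tool x,y mm [ 73.3 -49.4] turn 0.08
```

View pics/w2.png

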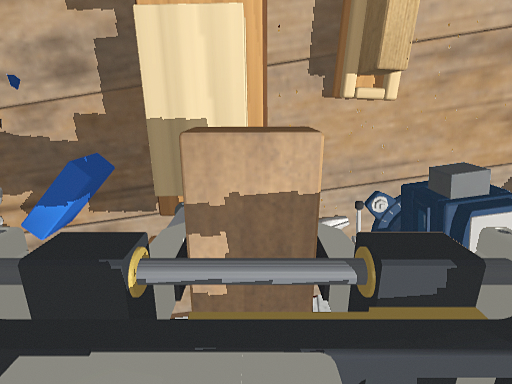

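The offcut hides the cradle from the wrist camera, so that fit is unusable. The pile edges still show: left from (135,5) to (155,190), right from (243,5) to (248,125). I'll use them to check yaw, centreline and rough height.

Run:
```python
from h import *
i=camera_info("wrist")
g=cv2.cvtColor(cv2.imread("pics/w2.png"),6)
for h in(.08,.1,.12):
    A=[ray(p,i,h) for p in((135,5),(155,190),(243,5),(248,125))]
    a=np.radians(-8.2);n=np.array([-np.sin(a),np.cos(a)])
    print(h,[round(float((q-[.5333,.3316])@n)*1e3,1) for q in A],[round(float(np.degrees(np.arctan2(*(u-v)[::-1]))),1) for u,v in((A[0],A[1]),(A[2],A[3]))],[q.round(3) for q in A])
```

```text
0.08 [53.0, 51.3, -42.5, -46.7] [-7.6, -5.9] [array([0.627, 0.372]), array([0.458, 0.394]), array([0.614, 0.277]), array([0.51 , 0.288])]
0.1 [46.0, 44.4, -43.0, -46.9] [-7.6, -5.9] [array([0.621, 0.365]), array([0.463, 0.387]), array([0.608, 0.277]), array([0.512, 0.287])]
0.12 [38.9, 37.4, -43.5, -47.1] [-7.6, -5.9] [array([0.614, 0.359]), array([0.468, 0.379]), array([0.602, 0.278]), array([0.513, 0.287])]
```

The pile's yaw is about -7° and its centreline agrees. The width suggests a top at about 0.105 m, to be felt. I move over it.

Request:
arm_command(increments=[[[19, -12, 0], 0], [[18, -12, 0], 0], [[18, -12, 0], 0], [[18, -12, 0], 0], [[0, 0, 0], 0]])

```text
time_s: 7.0
tcp_pos: [0.5361, 0.3304, 0.3912]
ee_rot: [-179.9, -0.1, -8.2]
wrist_force: [-0.2, -0.9, -1.8]
width: 0.0651
grasp_force: 25.0
```

Request:
arm_command(increments=[[[0, 0, 18], 0], [[0, 0, 18], 0], [[0, 0, 15], 0], [[0, 0, 8], 0], [[0, 0, 0], 0]])

```text
time_s: 7.42
tcp_pos: [0.5325, 0.3292, 0.3308]
ee_rot: [179.9, 0.2, -8.2]
wrist_force: [-0.1, -0.3, -0.6]
width: 0.0655
grasp_force: 25.0
```

Run:
```python
from h import *
togo(.533,.3305,-7.8); s=read_state();print(s["wrist_force"],s["width"])
```

```text
t 7.4167 tcp [0.5325 0.3292 0.3308] rot [ 1.7986e+02  1.5000e-01 -8.2200e+00] go tool x,y mm [ 0.4 -1.3] turn -0.42
[-0.07489655 -0.26685197 -0.59715402] 0.06549096288969673
```

Request:
arm_command(increments=[[[0, -1, 1.2], 0], [[0, 0, 1.2], 0], [[0, 0, 1.2], 0], [[0, 0, 1.2], 0], [[0, 0, 1.2], 0]])

```text
time_s: 7.83
tcp_pos: [0.5332, 0.3313, 0.3272]
ee_rot: [-180.0, -0.0, -8.3]
wrist_force: [-0.8, -0.5, -1.9]
width: 0.0652
grasp_force: 25.0
```

Request:
arm_command(increments=[[[0, 0, 1.2], 0], [[0, 0, 1.2], 0], [[0, 0, 1.2], 0], [[0, 0, 1.2], 0], [[0, 0, 1.2], 0]])

```text
time_s: 8.25
tcp_pos: [0.5331, 0.3312, 0.3206]
ee_rot: [180.0, 0.0, -8.3]
wrist_force: [-1.2, -0.4, -1.6]
width: 0.0653
grasp_force: 25.0
```

Request:
arm_command(increments=[[[0, 0, 1.2], 0], [[0, 0, 1.2], 0], [[0, 0, 1.2], 0], [[0, 0, 1.2], 0], [[0, 0, 1.2], 0]])

```text
time_s: 8.67
tcp_pos: [0.5331, 0.3312, 0.3146]
ee_rot: [180.0, 0.0, -8.3]
wrist_force: [0.1, -0.2, -1.5]
width: 0.0656
grasp_force: 25.0
```

Request:
arm_command(increments=[[[0, 0, 1.2], 0], [[0, 0, 1.2], 0], [[0, 0, 1.2], 0], [[0, 0, 1.2], 0], [[0, 0, 1.2], 0]])

```text
time_s: 9.08
tcp_pos: [0.5331, 0.3312, 0.3086]
ee_rot: [180.0, -0.0, -8.3]
wrist_force: [-0.2, 0.6, -2.6]
width: 0.0654
grasp_force: 25.0
```

Request:
arm_command(increments=[[[0, 0, 1.2], 0], [[0, 0, 1.2], 0], [[0, 0, 1.2], 0], [[0, 0, 1.2], 0], [[0, 0, 1.2], 0]])

```text
time_s: 9.5
tcp_pos: [0.5331, 0.3312, 0.303]
ee_rot: [-180.0, -0.0, -8.3]
wrist_force: [-2.3, -1.0, 6.2]
width: 0.0654
grasp_force: 25.0
```

Touch felt: the force went from -2 N to +6 N. I hold briefly, then release gently.

Request:
arm_command(increments=[[[0, 0, 0], 0], [[0, 0, 0], 0], [[0, 0, 0], 0], [[0, 0, 0], 0], [[0, 0, 0], 0]])

```text
time_s: 9.92
tcp_pos: [0.5331, 0.3311, 0.3031]
ee_rot: [-180.0, -0.0, -8.3]
wrist_force: [-2.0, -0.7, 4.7]
width: 0.0654
grasp_force: 25.0
```

Request:
arm_command(increments=[[[0, 0, 0], 0], [[0, 0, 0], 0], [[0, 0, 0], 0], [[0, 0, 0], 0], [[0, 0, 0], 0]], hand=85)

```text
time_s: 10.33
tcp_pos: [0.5332, 0.3312, 0.3025]
ee_rot: [180.0, 0.0, -8.3]
wrist_force: [0.6, 0.4, 0.4]
width: 0.0844
grasp_force: 0.0
```

Request:
arm_command(increments=[[[0, 0, 0], 0], [[0, 0, 0], 0], [[0, 0, -5], 0], [[0, 0, -10], 0], [[0, 0, -20], 0]])

```text
time_s: 10.75
tcp_pos: [0.5327, 0.3307, 0.3368]
ee_rot: [179.9, 0.1, -8.3]
wrist_force: [0.1, 0.4, -0.5]
width: 0.0847
grasp_force: 0.0
```

Request:
arm_command(increments=[[[0, 0, -30], 0], [[0, 0, -35], 0], [[-8, 32, 0], 1], [[-8, 32, 0], 1], [[-8, 32, 0], 0.5]])

```text
time_s: 11.17
tcp_pos: [0.4935, 0.2397, 0.4043]
ee_rot: [-179.9, -0.1, -10.8]
wrist_force: [0.6, -0.7, -0.7]
width: 0.085
grasp_force: 0.0
```

Request:
arm_command(increments=[[[-8, 32, 0], 0], [[-8, 22, 0], 0], [[0, 0, 0], 0], [[0, 0, 0], 0], [[0, 0, 0], 0]], hand=70)

```text
time_s: 11.58
tcp_pos: [0.4684, 0.191, 0.4037]
ee_rot: [-179.9, -0.1, -10.8]
wrist_force: [-0.7, 0.2, -0.5]
width: 0.0702
grasp_force: 0.0
```

Run:
```python
from h import *
r=look("w","block_mid",(.592,.1335),np.radians(-101),png="pics/w3.png")
if r is not None: togo(r[0],r[1],np.degrees(r[2])+90)
i=camera_info("top");snapshot("top")
for d in cut_out("top","fir_mid"):
    print(d["p"],d["centre"])
    if np.hypot(d["centre"][0]-222,d["centre"][1]-198)<25:
        print(fit("fir_mid",[(big(d["mask"]),i)],[(.533,.331,np.radians(-98))],.116))
```

```text
det 0.87 [285.  50.] 3318 exp [281.  53.]
bbox 268 303 0 101
fit [0.593 0.132] longaxis -11.3 iou 0.971
t 11.6833 tcp [0.4685 0.1914 0.4031] rot [-1.7994e+02 -3.0000e-02 -1.0710e+01] go tool x,y mm [133.4  35.2] turn 0.62
0.62 [221.1, 193.7]
(array([ 0.53317077,  0.33215707, -1.70763452]), np.float64(0.970784337495454))
```

View pics/w3.png

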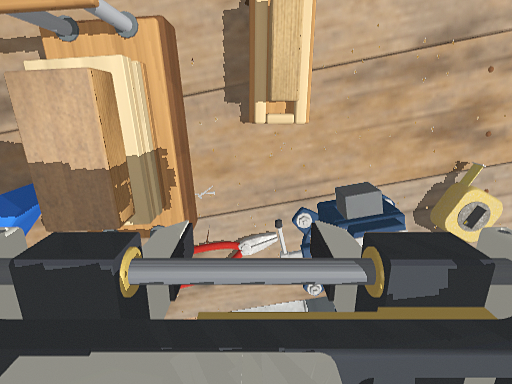

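The view shows the offcut sitting on the pile at (65,150) and the block in the rack at (287,50). The offcut is placed well (fit 0.533, 0.332, -7.8°). Next is the block.

Request:
arm_command(increments=[[[33, 9, 0], 0.6], [[33, 9, 0], 0], [[33, 9, 0], 0], [[33, 8, 0], 0], [[0, 0, 30], 0]])

```text
time_s: 12.2
tcp_pos: [0.5979, 0.1269, 0.3769]
ee_rot: [-179.8, -0.7, -11.7]
wrist_force: [1.7, -0.6, 0.9]
width: 0.07
grasp_force: 0.0
```

Request:
arm_command(increments=[[[0, 0, 35], 0], [[0, 0, 30], 0], [[0, 0, 20], 0], [[0, 0, 10], 0], [[0, 0, 0], 0]])

```text
time_s: 12.62
tcp_pos: [0.5902, 0.1305, 0.2751]
ee_rot: [179.9, 0.2, -11.3]
wrist_force: [-0.1, -1.3, -0.1]
width: 0.0699
grasp_force: 0.0
```

Run:
```python
from h import *
r=look("w","block_mid",(.593,.132),np.radians(-101))
togo(.593,.1325,-11.1)
```

```text
det 0.73 [246. 190.] 5805 exp [248. 197.]
bbox 223 271 130 258
fit [0.5931 0.132 ] longaxis -11.0 iou 0.826
t 12.7167 tcp [0.5913 0.1308 0.2784] rot [-1.7997e+02 -3.0000e-02 -1.1350e+01] go tool x,y mm [ 1.3 -2. ] turn -0.25
```

Aligned. I go down 67 mm, close gently (8 N first), then grip firmly.

Request:
arm_command(increments=[[[1, -1.5, 20], 0], [[0, 0, 20], 0], [[0, 0, 17], 0], [[0, 0, 10], 0], [[0, 0, 0], 0]])

```text
time_s: 13.13
tcp_pos: [0.592, 0.1315, 0.2102]
ee_rot: [180.0, 0.0, -11.4]
wrist_force: [0.7, -0.5, 0.7]
width: 0.0701
grasp_force: 0.0
```

Request:
arm_command(increments=[[[0, 0, 0], 0], [[0, 0, 0], 0], [[0, 0, 0], 0], [[0, 0, 0], 0], [[0, 0, 0], 0]], hand=15, force=20)

```text
time_s: 13.55
tcp_pos: [0.5923, 0.1315, 0.2115]
ee_rot: [-180.0, -0.1, -11.4]
wrist_force: [0.3, 0.3, 0.3]
width: 0.0413
grasp_force: 0.0
```

Request:
arm_command(increments=[[[0, 0, 0], 0], [[0, 0, 0], 0], [[0, 0, 0], 0], [[0, 0, 0], 0], [[0, 0, 0], 0]])

```text
time_s: 13.97
tcp_pos: [0.5922, 0.1315, 0.211]
ee_rot: [-180.0, -0.0, -11.4]
wrist_force: [-1.2, 0.3, 5.8]
width: 0.0299
grasp_force: 20.0
```

Request:
arm_command(increments=[[[0, 0, -10], 0], [[0, 0, -20], 0], [[0, 0, -30], 0], [[0, 0, -30], 0], [[0, 10, -10], 0]])

```text
time_s: 14.38
tcp_pos: [0.591, 0.124, 0.3153]
ee_rot: [-179.8, -0.3, -11.2]
wrist_force: [1.5, 1.1, 0.1]
width: 0.0297
grasp_force: 20.0
```

Request:
arm_command(increments=[[[1, 34, 0], 0], [[1, 34, 0], 0], [[1, 34, 0], 0], [[1, 34, 0], 0], [[1, 30, 0], 0]])

```text
time_s: 14.8
tcp_pos: [0.5611, -0.0447, 0.3107]
ee_rot: [179.9, 0.0, -11.4]
wrist_force: [0.2, 0.1, -0.6]
width: 0.0299
grasp_force: 20.0
```

Request:
arm_command(increments=[[[1, 24, 0], 0], [[0, 0, 30], 0], [[0, 0, 30], 0], [[0, 0, 20], 0], [[0, 0, 0], 0]])

```text
time_s: 15.22
tcp_pos: [0.5563, -0.0664, 0.227]
ee_rot: [179.9, 0.4, -11.4]
wrist_force: [-1.3, -1.2, -0.5]
width: 0.0298
grasp_force: 20.0
```

Request:
arm_command(increments=[[[0, 0, 9], 0], [[0, 0, 8], 0], [[0, 0, 4], 0], [[0, 0, 2], 0], [[0, 0, 1], 0]])

```text
time_s: 15.63
tcp_pos: [0.5587, -0.0657, 0.207]
ee_rot: [-180.0, -0.0, -11.4]
wrist_force: [0.0, -0.7, -1.7]
width: 0.0299
grasp_force: 20.0
```

Request:
arm_command(increments=[[[0, 0, 0.8], 0], [[0, 0, 0.8], 0], [[0, 0, 0.6], 0], [[0, 0, 0], 0], [[0, 0, 0], 0]])

```text
time_s: 16.05
tcp_pos: [0.5585, -0.0658, 0.2047]
ee_rot: [180.0, -0.0, -11.4]
wrist_force: [-0.6, 0.3, -1.5]
width: 0.0299
grasp_force: 20.0
```

Request:
arm_command(increments=[[[0, 0, 0.8], 0], [[0, 0, 0.8], 0], [[0, 0, 0.8], 0], [[0, 0, 0.8], 0], [[0, 0, 0.5], 0]])

```text
time_s: 16.47
tcp_pos: [0.5585, -0.0657, 0.201]
ee_rot: [180.0, 0.0, -11.4]
wrist_force: [-3.2, 0.4, 10.5]
width: 0.0301
grasp_force: 20.0
```

Touch. I release, rise clear, close the fingers and step to the -y side.

Request:
arm_command(increments=[[[0, 0, 0], 0], [[0, 0, 0], 0], [[0, 0, 0], 0], [[0, 0, 0], 0], [[0, 0, 0], 0]], hand=60)

```text
time_s: 16.88
tcp_pos: [0.5585, -0.0658, 0.2008]
ee_rot: [180.0, -0.0, -11.4]
wrist_force: [-0.2, -0.6, -0.1]
width: 0.058
grasp_force: 0.0
```

Request:
arm_command(increments=[[[0, 0, -10], 0], [[0, 0, -20], 0], [[0, 0, -25], 0], [[0, 0, -20], 0], [[0, 0, 0], 0]])

```text
time_s: 17.3
tcp_pos: [0.5599, -0.0657, 0.2805]
ee_rot: [-179.9, -0.4, -11.4]
wrist_force: [1.4, -0.5, 0.4]
width: 0.0598
grasp_force: 0.0
```

Request:
arm_command(increments=[[[0, 25, 0], 0], [[0, 25, 0], 0], [[0, 0, 0], 0], [[0, 0, 0], 0], [[0, 0, 0], 0]], hand=0)

```text
time_s: 17.72
tcp_pos: [0.5486, -0.1145, 0.276]
ee_rot: [-180.0, -0.0, -11.4]
wrist_force: [0.7, 0.7, -0.5]
width: 0.031
grasp_force: 0.0
```

Request:
arm_command(increments=[[[0, 0, 0], 0], [[0, 0, 0], 0], [[0, 0, 20], 0], [[0, 0, 20], 0], [[0, 0, 6], 0]])

```text
time_s: 18.13
tcp_pos: [0.5479, -0.1139, 0.2276]
ee_rot: [-180.0, 0.2, -11.3]
wrist_force: [-1.0, 0.5, 1.0]
width: 0.0014
grasp_force: 0.0
```

Run:
```python
from h import *
print(read_state()["wrist_force"],read_state()["width"]);togo(.5585,-.0657,-11.4)
i=camera_info("top");im=snapshot("top");j=camera_info("scene");im2=snapshot("scene")
cv2.imwrite("pics/s4.png",cv2.resize(im2[110:220,230:390],None,fx=4,fy=4))
for c in("top","scene"):
  for d in cut_out(c,"block_mid"): print(c,d["p"],d["centre"],d["mask"].sum(),ray(d["centre"],i if c=="top" else j,.03))
```

```text
[-1.01343426  0.50940398  1.01306468] 0.0013629435308025709
t 18.1333 tcp [ 0.5479 -0.1139  0.2276] rot [-180.      0.18  -11.31] go tool x,y mm [  1.  -49.3] turn 0.09
top 0.95 [163.3, 223.1] 414 [0.45864276 0.52496061]
top 0.58 [342.9, 201.8] 131 [ 0.52508816 -0.05951835]
scene 0.84 [196.9, 272.3] 795 [0.45512036 0.51478508]
scene 0.75 [312.5, 147.2] 512 [ 0.55367933 -0.04851231]
```

View pics/s4.png

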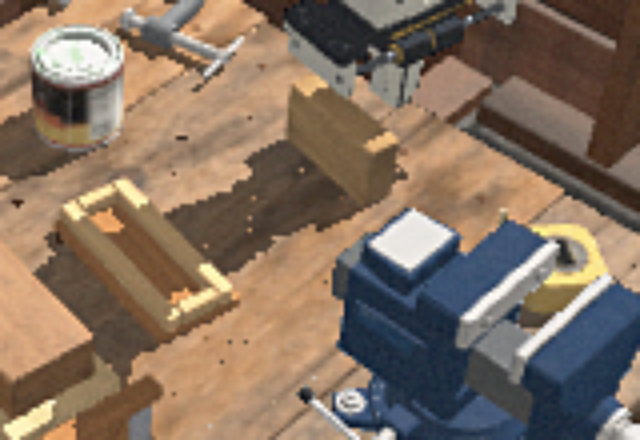

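The block stands free on its edge at crop (345,145), with the closed fingers beside it on the -y side. I push toward +y.

Request:
arm_command(increments=[[[0, -6, 0], 0], [[0, -6, 0], 0], [[0, -6, 0], 0], [[0, -6, 0], 0], [[0, -6, 0], 0]])

```text
time_s: 18.75
tcp_pos: [0.5548, -0.0862, 0.2315]
ee_rot: [179.9, -0.1, -11.4]
wrist_force: [-11.1, -12.2, 34.3]
width: 0.0004
grasp_force: 17.0
```

Request:
arm_command(increments=[[[0, -6, 0], 0], [[0, -6, 0], 0], [[0, -6, 0], 0], [[0, -4, 0], 0], [[0, 0, 0], 0]])

```text
time_s: 19.17
tcp_pos: [0.5594, -0.0623, 0.231]
ee_rot: [-179.9, -0.1, -11.3]
wrist_force: [0.0, 0.1, 0.7]
width: 0.0007
grasp_force: 0.0
```

Run:
```python
from h import *
print(read_state()["wrist_force"]);togo(.5585,-.0657,-11.4)
j=camera_info("scene");snapshot("scene")
for d in cut_out("scene","block_mid"):
  print(d["p"],d["centre"],d["mask"].sum(),ray(d["centre"],j,.03))
  if abs(d["centre"][0]-310)<30:
    for n in("flat","block_mid"): print(n,fit(n,[(big(d["mask"]),j)],[(.56,-.03,np.radians(-101))],0 if n=="flat" else -.01))
```

```text
[0.03101855 0.12791433 0.73052904]
t 19.1667 tcp [ 0.5594 -0.0623  0.231 ] rot [-1.7995e+02 -1.2000e-01 -1.1290e+01] go tool x,y mm [-0.2  3.5] turn 0.11
0.89 [194.1, 274.8] 788 [0.45448425 0.52416888]
0.67 [305.9, 150.4] 526 [ 0.55872716 -0.02136201]
flat (array([ 0.5714384 , -0.03640979, -1.85396115]), np.float64(0.808228661853427))
block_mid (array([ 0.56104039, -0.02467144, -1.58184166]), np.float64(0.753208758021895))
```

Request:
arm_command(increments=[[[0, 0, -20], 0], [[0, 0, -35], 0], [[-10, 0, -35], 0], [[-30, 0, -35], 0], [[-30, 0, -20], 0]], hand=91)

```text
time_s: 19.68
tcp_pos: [0.4936, -0.0506, 0.3738]
ee_rot: [-180.0, -0.2, -11.4]
wrist_force: [0.6, 0.5, 0.7]
width: 0.029
grasp_force: 0.0
```

Request:
arm_command(increments=[[[0, 0, 0], 0], [[0, 0, 0], 0], [[0, 0, 0], 0], [[0, 0, 0], 0], [[0, 0, 0], 0]])

```text
time_s: 20.1
tcp_pos: [0.4935, -0.0508, 0.3703]
ee_rot: [180.0, 0.1, -11.4]
wrist_force: [-0.9, -0.8, -0.7]
width: 0.0627
grasp_force: 0.0
```

Run:
```python
from h import *
r=look("w","block_mid",(.565,-.03),np.radians(-101),"flat",png="pics/w5.png")
if r is not None: togo(r[0],r[1],np.degrees(r[2])+90)
```

```text
det 0.9 [211. 108.] 5687 exp [219. 114.]
bbox 180 239 59 162
fit [ 0.5679 -0.0212] longaxis -12.1 iou 0.973
t 20.2 tcp [ 0.4935 -0.0507  0.3705] rot [ 1.7999e+02  1.0000e-01 -1.1390e+01] go tool x,y mm [ 67.1 -43.7] turn 0.73
```

View pics/w5.png

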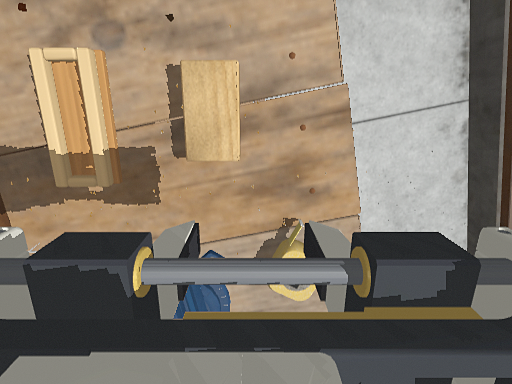

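The block now lies flat at (211,110), and the rack is empty. I align, descend and grasp it across the 60 mm.

Request:
arm_command(increments=[[[22, -15, 0], 0.7], [[22, -15, 0], 0], [[23, -14, 0], 0], [[0, 0, 30], 0], [[0, 0, 30], 0]])

```text
time_s: 20.62
tcp_pos: [0.5699, -0.0203, 0.3113]
ee_rot: [-179.9, -0.2, -12.0]
wrist_force: [-1.0, -0.9, -0.4]
width: 0.0908
grasp_force: 0.0
```

Request:
arm_command(increments=[[[0, 0, 30], 0], [[0, 0, 25], 0], [[0, 0, 15], 0], [[0, 0, 5], 0], [[0, 0, 0], 0]])

```text
time_s: 21.03
tcp_pos: [0.5673, -0.0213, 0.2347]
ee_rot: [180.0, 0.2, -12.1]
wrist_force: [0.3, -0.0, 0.9]
width: 0.091
grasp_force: 0.0
```

Run:
```python
from h import *
togo(.5679,-.0212,-12.1)
```

```text
t 21.0333 tcp [ 0.5673 -0.0213  0.2347] rot [179.96   0.19 -12.08] go tool x,y mm [ 0.5 -0.2] turn 0.02
```

Request:
arm_command(increments=[[[0, 0, 18], 0], [[0, 0, 16], 0], [[0, 0, 11], 0], [[0, 0, 5], 0], [[0, 0, 0], 0]])

```text
time_s: 21.45
tcp_pos: [0.5677, -0.0213, 0.1861]
ee_rot: [180.0, 0.0, -12.1]
wrist_force: [0.4, 0.4, -0.3]
width: 0.0907
grasp_force: 0.0
```

Request:
arm_command(increments=[[[0, 0, 0], 0], [[0, 0, 0], 0], [[0, 0, 0], 0], [[0, 0, 0], 0], [[0, 0, 0], 0]], hand=45, force=25)

```text
time_s: 21.87
tcp_pos: [0.5678, -0.0212, 0.1869]
ee_rot: [-180.0, -0.0, -12.1]
wrist_force: [0.1, 0.1, -0.3]
width: 0.0625
grasp_force: 0.0
```

Request:
arm_command(increments=[[[0, 0, 0], 0], [[0, 0, 0], 0], [[0, 0, 0], 0], [[0, 0, -10], 0], [[0, 0, -20], 0]])

```text
time_s: 22.28
tcp_pos: [0.5665, -0.0213, 0.2151]
ee_rot: [179.9, 0.3, -12.1]
wrist_force: [0.2, -0.6, -1.4]
width: 0.0597
grasp_force: 25.0
```

Request:
arm_command(increments=[[[0, 0, -38], 0], [[0, 0, -38], 0], [[0, 0, -38], 0], [[0, 0, -38], 0], [[0, 0, -38], 0]])

```text
time_s: 22.7
tcp_pos: [0.5669, -0.0213, 0.4089]
ee_rot: [-180.0, 0.0, -12.1]
wrist_force: [1.9, -0.1, -2.3]
width: 0.0598
grasp_force: 25.0
```

Request:
arm_command(increments=[[[-6, -18, -10], 0], [[-11, -34, 0], 0], [[-11, -34, 0], 0], [[-11, -34, 0], 0], [[-11, -34, 0], 0]])

```text
time_s: 23.12
tcp_pos: [0.5502, 0.1411, 0.4171]
ee_rot: [180.0, -0.0, -12.1]
wrist_force: [1.2, -0.4, -1.5]
width: 0.0597
grasp_force: 25.0
```

Request:
arm_command(increments=[[[-11, -34, 0], 0], [[-11, -34, 0], 0], [[-11, -34, 0], 0], [[-11, -34, 0], 0], [[-11, -34, 0], 0]])

```text
time_s: 23.53
tcp_pos: [0.5321, 0.319, 0.4169]
ee_rot: [180.0, 0.0, -12.1]
wrist_force: [1.4, -0.7, -1.0]
width: 0.0599
grasp_force: 25.0
```

Request:
arm_command(increments=[[[0, -14, 0], -2], [[0, 0, 0], -2.2], [[0, 0, 0], 0], [[0, 0, 0], 0], [[0, 0, 0], 0]])

```text
time_s: 23.95
tcp_pos: [0.536, 0.3302, 0.4166]
ee_rot: [180.0, -0.0, -8.0]
wrist_force: [-0.3, -1.1, -1.7]
width: 0.06
grasp_force: 25.0
```

Run:
```python
from h import *
togo(.5331,.3315,-8.0);print(read_state()["wrist_force"])
```

```text
t 23.95 tcp [0.536  0.3302 0.4166] rot [179.96  -0.    -8.03] go tool x,y mm [-3.  -0.9] turn -0.03
[-0.34869693 -1.13998279 -1.71335096]
```

Down to TCP z of about 0.352, then by touch.

Request:
arm_command(increments=[[[-3, -1, 20], 0], [[0, 0, 20], 0], [[0, 0, 16], 0], [[0, 0, 6], 0], [[0, 0, 2], 0]])

```text
time_s: 24.37
tcp_pos: [0.5329, 0.3315, 0.3514]
ee_rot: [179.9, 0.1, -8.0]
wrist_force: [-0.7, 0.7, -1.1]
width: 0.0599
grasp_force: 25.0
```

Request:
arm_command(increments=[[[0, 0, 1.2], 0], [[0, 0, 1.2], 0], [[0, 0, 1], 0], [[0, 0, 1], 0], [[0, 0, 1], 0]])

```text
time_s: 24.78
tcp_pos: [0.533, 0.3327, 0.3476]
ee_rot: [-180.0, -0.0, -7.9]
wrist_force: [0.4, -0.0, -1.0]
width: 0.0598
grasp_force: 25.0
```

Request:
arm_command(increments=[[[0, 1, 1], 0], [[0, 0, 1], 0], [[0, 0, 1], 0], [[0, 0, 1], 0], [[0, 0, 1], 0]])

```text
time_s: 25.2
tcp_pos: [0.5328, 0.3317, 0.3419]
ee_rot: [180.0, -0.0, -7.9]
wrist_force: [-0.8, 0.5, 0.1]
width: 0.06
grasp_force: 25.0
```

Request:
arm_command(increments=[[[0, 0, 0.8], 0], [[0, 0, 0.8], 0], [[0, 0, 0.8], 0], [[0, 0, 0.8], 0], [[0, 0, 0], 0]])

```text
time_s: 25.62
tcp_pos: [0.5327, 0.3317, 0.3398]
ee_rot: [-180.0, -0.0, -7.9]
wrist_force: [-3.5, -2.8, 10.2]
width: 0.0601
grasp_force: 25.0
```

Touch felt at about 11 N. I hold, release, then rise straight up.

Request:
arm_command(increments=[[[0, 0, 0], 0], [[0, 0, 0], 0], [[0, 0, 0], 0], [[0, 0, 0], 0], [[0, 0, 0], 0]])

```text
time_s: 26.03
tcp_pos: [0.5327, 0.3317, 0.34]
ee_rot: [-180.0, -0.0, -7.9]
wrist_force: [-3.9, -3.1, 9.2]
width: 0.0598
grasp_force: 25.0
```

Request:
arm_command(increments=[[[0, 0, 0], 0], [[0, 0, 0], 0], [[0, 0, 0], 0], [[0, 0, 0], 0], [[0, 0, 0], 0]], hand=85)

```text
time_s: 26.45
tcp_pos: [0.5328, 0.3317, 0.3386]
ee_rot: [180.0, 0.0, -7.9]
wrist_force: [0.9, 0.0, 1.1]
width: 0.0836
grasp_force: 0.0
```

Request:
arm_command(increments=[[[0, 0, 0], 0], [[0, 0, 0], 0], [[0, 0, -5], 0], [[0, 0, -10], 0], [[0, 0, -20], 0]])

```text
time_s: 26.87
tcp_pos: [0.5324, 0.3312, 0.3729]
ee_rot: [179.9, 0.1, -7.9]
wrist_force: [-0.5, 0.3, 0.0]
width: 0.0851
grasp_force: 0.0
```

Request:
arm_command(increments=[[[0, 0, -30], 0], [[0, 0, -30], 0], [[-35, 0, 0], 0], [[-35, 0, 0], 0], [[-35, 0, 0], 0]])

```text
time_s: 27.28
tcp_pos: [0.4277, 0.3461, 0.4354]
ee_rot: [-179.9, -0.1, -7.9]
wrist_force: [0.1, 0.5, 0.9]
width: 0.0851
grasp_force: 0.0
```

Request:
arm_command(increments=[[[-20, 0, 0], 0], [[0, 0, 0], 0], [[0, 0, 0], 0], [[0, 0, 0], 0], [[0, 0, 0], 0]])

```text
time_s: 27.7
tcp_pos: [0.4102, 0.3484, 0.4341]
ee_rot: [-180.0, -0.0, -8.0]
wrist_force: [0.3, 0.2, -0.9]
width: 0.0852
grasp_force: 0.0
```

Run:
```python
from h import *
im=snapshot("scene");i=camera_info("top");snapshot("top")
for d in cut_out("top","block_mid"):
    print(d["p"],d["centre"])
    if np.hypot(d["centre"][0]-222,d["centre"][1]-195)<25: print(fit("flat",[(big(d["mask"]),i)],[(.533,.331,np.radians(-98))],.154))
cv2.imwrite("pics/s6.png",cv2.resize(im[110:270,150:350],None,fx=3.5,fy=3.5))
```

```text
0.78 [217.0, 195.3]
(array([ 0.53376035,  0.33265918, -1.69671501]), np.float64(0.9432657551469432))
```

View pics/s6.png

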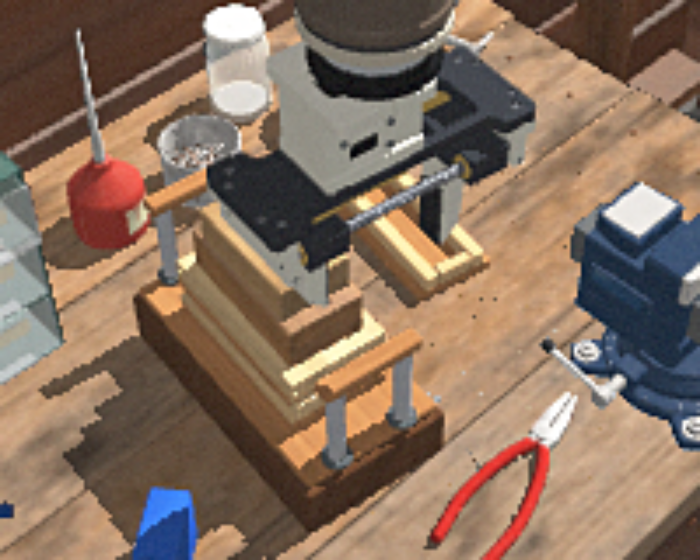

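The view shows the pile with the offcut at (320,320) and the block on top, at (245,250), flat and lined up. The top fit puts the block within 1 mm of the offcut, and the gripper is well above it. I hand in.

```bash
python3 -c "
from station import *
print(close_job())"
```

```text
the job is handed in; nothing more can be done
None
```

The offcut and the small block both lie flat and central on the pile, each set down by touch and released. The job is handed in at about 28 s of the 72 s allowed; no verdict came back.

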